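# Stow the service kit in its foam inserts

### The job

The repair is finished: put the five loose items of the service kit back into the foam inserts on the bench, each in the cut-out made for it. The two bottles go into the wells that match their size and must never be tipped over; the screwdriver goes into the long stepped cut-out, handle in the wide end, with the memory stick in the short pocket next to it, and the bit box goes, lid up, into the rectangular pocket beside the loupe. Leave everything fully down on the floor of its cut-out, the bottles upright.

Things in the scene. Friction and masses are not known exactly. Their poses are not given: they have to be found in the camera images.
- rinse_bottle_mid (a point): Centre, half-way up, of the large round rinse bottle: white label, blue cap, 52 mm diameter, 110 mm tall, straight sides up to about 80 mm above its foot, then shoulder and neck. It stands loose on the bench. z points up. (In the way: soldering station in mid-bench, 180 mm tall, from 0.47 m ahead of the robot; wall cabinet 0.66 m above the right rear.)
- glue_bottle_mid (a point): Centre, half-way up, of the small round glue bottle: white with a red cap, 29 mm diameter, 68 mm tall, body up to about 55 mm above its foot, cap 17 mm in diameter. It stands loose on the bench. z points up.
- bit_box_mid (a point): Centre, half-way up, of the closed screwdriver-bit box: teal lid on a black base, 42 x 75 x 20 mm, lying flat, lid up, near the other kit (not the one at the far right by the mug). x along its 42 mm width, y along its 75 mm length. z points up.
- memory_stick_mid (a point): Centre, half-way up, of the black memory stick with a bare metal plug, lying flat: 17 x 52 x 8 mm. x across its 17 mm width, y along its length. z points up.
- screwdriver_mid (a point): Small crosspoint screwdriver with a yellow handle, lying flat: 140 mm long. The point is where to grip it: on the axis of the handle (18 mm across), 8 mm above the underside. y runs along it: the handle's end is at y = +58 mm, the handle's front at -20 mm, then the 4.4 mm shaft, its tip at -82 mm. Grip across x. z points up.
- screwdriver_tip (a point): Point at the tip of the screwdriver's shaft, 80 mm from screwdriver_mid along its -y; axes as screwdriver_mid.
- bottle_insert: Thick dark foam insert, 82 (x) x 155 (y) x 24 mm high, with two round wells, 20 mm deep, floor 4 mm above the bench: the large one, 68 mm in diameter, centred at (0, -36.5) mm, for the rinse bottle; the small one, 46 mm in diameter, at (0, 47.5) mm, for the glue bottle. Fixed. Origin: centre of its underside, z up.
- tool_insert: Dark foam slab 104 (x) x 170 (y) x 16 mm, pocket floors 4 mm above the bench. Memory stick (either way round, along y): pocket 33 (x) x 68 (y) mm centred at (-26, 12) mm. Screwdriver: cut-out 36 mm wide at y -29..78, 22 mm at y -78..-29, screwdriver_mid at (28, 12) mm, tip to -y. A 44 mm wide finger channel at y = 12 mm crosses it at floor level. Fixed. Origin: centre of its underside, z up.
- box_insert: Dark foam slab 76 (x) x 162 (y) x 16 mm. Pocket for the bit box (either way round, length along y): 58 (x) x 92 (y) mm, centre (0, -27) mm, floor 4 mm above the bench; a 44 mm wide finger channel crosses it along x through that centre at floor level. At (0, +52) mm a black loupe, 34 mm wide, 25 mm tall, is already stowed and fixed. Fixed. Origin: centre of its underside, z up.
Not all that is in view belongs to the job. What is shaped like the part that bears memory_stick_mid but blue or white is not meant.

How it is judged:
At the end, for the whole second after the job is handed in: Each item flat or upright (tilt under 0.12 rad) on the floor of its own cut-out (height within 4 mm), at rest, within 12 mm of its place (screwdriver 14 mm lengthwise); aligned with the cut-out within 0.25 rad (screwdriver), 0.3 (box), 0.4 (stick); handle at the wide end; all released (x of rinse_bottle_mid in the frame of bottle_insert between -0.012 and 0.012 m and y of rinse_bottle_mid in the frame of bottle_insert between -0.0485 and -0.0245 m and z of rinse_bottle_mid in the frame of bottle_insert between 0.055 and 0.063 m and angle between each of rinse_bottle_mid, glue_bottle_mid, bit_box_mid, memory_stick_mid, screwdriver_mid's own z axis and vertical below 0.12 rad and linear speed of each of rinse_bottle, glue_bottle, bit_box, memory_stick, screwdriver below 0.01 m/s and x of glue_bottle_mid in the frame of bottle_insert between -0.012 and 0.012 m and y of glue_bottle_mid in the frame of bottle_insert between 0.0355 and 0.0595 m and z of glue_bottle_mid in the frame of bottle_insert between 0.034 and 0.042 m and x of bit_box_mid in the frame of box_insert between -0.012 and 0.012 m and y of bit_box_mid in the frame of box_insert between -0.039 and -0.015 m and z of bit_box_mid in the frame of box_insert between 0.01 and 0.018 m and angle between the y axis of bit_box_mid and the y axis of box_insert, either way round below 0.3 rad and x of memory_stick_mid in the frame of tool_insert between -0.038 and -0.014 m and y of memory_stick_mid in the frame of tool_insert between 0 and 0.024 m and z of memory_stick_mid in the frame of tool_insert between 0.004 and 0.012 m and angle between the y axis of memory_stick_mid and the y axis of tool_insert, either way round below 0.4 rad and x of screwdriver_mid in the frame of tool_insert between 0.016 and 0.04 m and y of screwdriver_mid in the frame of tool_insert between -0.002 and 0.026 m and z of screwdriver_mid in the frame of tool_insert between 0.008 and 0.016 m and angle between the y axis of screwdriver_mid and the y axis of tool_insert, either way round below 0.25 rad and y of screwdriver_tip in the frame of tool_insert below -0.04 m); the robot touches nothing.
It fails at once if a bottle is tipped over (more than 40 degrees) (angle between any of rinse_bottle_mid, glue_bottle_mid's own z axis and vertical above 0.7 rad).
It also fails if it takes over 144 s, if anything falls off the work surface, if the arm or the gripper's body presses on something with over 40 N, if the wrist force passes 120 N, or if a joint passes its speed limit or range.

### The arm

A 6-joint arm with a two-finger parallel gripper is mounted at the origin on a cart in front of the work surface, level with it; the furniture and walls round the work are solid. World frame = base frame: x ahead of the robot, y to its left, z up, the work surface at z = 0. Lengths are in m, angles in rad, forces in N, time in s.
With the tool pointing down it reaches from about 0.3 to 0.775 m from the base axis. Payload 14.6 kg.
Tool frame: the origin (TCP) lies at the very end of the fingers, on their centre line; the grasp point (between the pads) lies 19 mm behind it; z points along the fingers, y is the line along which they close (so a half turn about z gives the same grasp; the last joint's range is limited). The gripper opens to 94 mm and grips with 3 to 60 N. Pads are 16 mm wide; open, the fingers measure 119 mm over their backs; the gripper's body (75 mm by 177 mm) begins 78 mm behind the grasp point.
Start: joints at [1.198, 0.3, 1.521, -0, 1.321, -0.067], TCP at [0.166, 0.524, 0.205] pointing down, gripper open.
Joint ranges: [-3.03, 3.03], [-0.79, 2.21], [0.23, 2.52], [-1.04, 4.18], [0, 3.07], [-2.55, 2.55]. Speed limits (rad/s): [2.22, 2.22, 2.57, 3.14, 3.14, 3.14].

### API

Orientations are given as a unit quaternion [w, x, y, z].
In Python, from station import ctrl, camera, calibration, models gives the robot as it stands.
- The arm moves only by the shell command python3 -m creep 'ROWS' [FORCE]. ROWS is text: rows parted by semicolons, each of 7 numbers parted by spaces: the gripper command: -1 is shut, 1 is fully open, values between are in proportion, then the shift along the tool's x, y, z in cm, then the turn, a rotation vector about the tool's x, y, z in degrees. A call has 1 to 20 rows; each row shifts and turns the commanded pose from where the row before left it, along the tool's axes as they then stand; what a row does not reach is not made up. A row lasts 1/12 s, in which the tool goes at most 41.7 mm and 7.16 degrees, less where a joint would pass 70% of its speed; a pose out of reach is approached as far as the arm can. A call is refused whole if a number of a shift passes 4.17 or a number of a turn 7.16, either way. A call with a gripper value outside its range is refused whole. The fingers move at their own pace and stop on an object; FORCE is the grip in N (left out, the last holds). Time passes only in rows, so rows that do not move let the fingers close. It gives the time, the measured TCP pose, the force, the opening and the grip force at its end, in the units of the state.
- ctrl.state(): the state, without advancing time (a new reading comes with each control period).
- camera(name): name is "scene" or "side" or "wrist"; returns (picture, depth): 384x512x3 uint8, red, green, blue; 384x512 float32, m along the optical axis (not along the pixel's ray), 0 where there is no reading.
- calibration(name): a dict with "fx", "fy", "cx", "cy" (pixels), "extrinsics" (4x4, takes a point from camera to world coordinates); the wrist camera has in their place "T_tool_cam" (4x4, takes a point from camera to tool coordinates, whose origin is the TCP and whose axes are the flange's). Camera axes: x right, y down, z forward; pixel columns grow to the right and rows downward; lengths in m; the calibration is good to about 2 mm. A picture is of the moment at which its call begins: read the wrist's pose just before it. calibration takes no time and is no camera call.
- ctrl.job_done(): hands the job in; it is judged then, once.
Trained networks look in the newest picture that a camera, given by its name, has taken for a name from the list of things; names that differ only in an ending like _2 or _b are one class to them, and where a whole thing is asked for, a point or a joint stands for the part that bears it (a point fixed in the world has none). Each returns a list of dicts, best first, with "conf" (0 to 1); they miss things now and then, are a little off and sometimes report something else, mostly with a low value. They report only what shows in the picture. A call takes as long as a camera call. They do not tell look-alikes from the thing itself.
- models.find_in(camera, thing): "at" ([x, y, z] in m, in world coordinates, good to about 4 mm: the middle of the surface that is visible of it).
- models.masks_of(camera, thing): "region" (384x512 bool, what is visible of it).
- models.pinpoint(camera, thing): "at" ([x, y, z] in m, in world coordinates, good to about 4 mm: a listed point, or the origin of a listed thing).
The state is a dict: "time_s": time; "qpos": joint angles; "joint_velocities": joint speeds; "joint_torque": joint torques, N m; "position": TCP position; "tcp_rot": TCP orientation; "force": force on the tool from outside, world axes, zero at the start; "moment": the same for the moment, N m; "width": opening from 0.0 (shut) to 1.0 (fully open); "grasp_force": force on a finger pad.
Only numpy, scipy, OpenCV 4.12 (cv2) and the standard library are available. Lean on these libraries where they do the work, as an engineer would, in place of code of your own. Each camera call takes 0.05 s, during which the arm holds its last target. There are 200 camera calls.

## Working session

There is one attempt and no reset: what is moved stays moved. The work goes in short steps, Python scripts to look and compute and a shell command to move; the robot and the scene stay as the last step left them, time stands still between calls to the robot, and variables do not carry over. Pictures are saved under pics/ and viewed, at most 14 in all, crops included, and the job is handed in when it is done.

```bash
ls; mkdir -p pics
python3 - <<'E'
from station import ctrl,camera,calibration,models
import cv2,numpy as np
for n in ["scene","side","wrist"]:
    p,d=camera(n); cv2.imwrite(f"pics/{n}0.png",p[:,:,::-1])
    if n!="wrist":
        print(n,np.round(calibration(n)["extrinsics"],3).tolist())
    else: print(np.round(calibration(n)["T_tool_cam"],3).tolist())
    for t in ["rinse_bottle_mid","glue_bottle_mid","bit_box_mid","memory_stick_mid","screwdriver_mid","screwdriver_tip","bottle_insert","tool_insert","box_insert"]:
        print(n,t,[(np.round(r["at"],3).tolist(),round(r["conf"],2)) for r in models.pinpoint(n,t)])
print(ctrl.state())
E
```

```text
pics
scene [[-0.979, 0.124, -0.162, 0.713], [0.203, 0.587, -0.784, 1.039], [-0.002, -0.8, -0.599, 0.875], [0.0, 0.0, 0.0, 1.0]]
scene rinse_bottle_mid [([0.412, -0.138, 0.055], 0.98), ([0.408, -0.225, 0.007], 0.3)]
scene glue_bottle_mid [([0.434, 0.039, 0.033], 0.77)]
scene bit_box_mid [([0.398, 0.176, 0.01], 0.64)]
scene memory_stick_mid [([0.332, -0.309, 0.001], 0.6), ([0.41, -0.221, 0.005], 0.35)]
scene screwdriver_mid [([0.372, 0.292, 0.009], 0.75), ([0.41, -0.224, 0.006], 0.37)]
scene screwdriver_tip [([0.45, 0.271, 0.004], 0.54)]
scene bottle_insert [([0.462, -0.392, 0.002], 0.62)]
scene tool_insert [([0.567, 0.238, -0.001], 0.64)]
scene box_insert [([0.607, -0.25, -0.001], 0.74)]
side [[0.933, -0.199, 0.299, 0.138], [-0.359, -0.515, 0.778, -0.917], [-0.001, -0.834, -0.552, 0.712], [0.0, 0.0, 0.0, 1.0]]
side rinse_bottle_mid [([0.412, -0.136, 0.053], 0.66)]
side glue_bottle_mid [([0.403, -0.226, 0.004], 0.69), ([0.434, 0.039, 0.034], 0.47)]
side bit_box_mid [([0.394, 0.175, 0.011], 0.84)]
side memory_stick_mid [([0.407, -0.224, 0.002], 0.58), ([0.5, -0.19, 0.001], 0.55), ([0.33
[... 661 characters left out ...]
t []
{'time_s': 1.5, 'qpos': array([ 1.19840127e+00,  2.99888749e-01,  1.52101322e+00, -1.31189626e-05,
        1.32072063e+00, -6.66203310e-02]), 'joint_velocities': array([-0.00015591,  0.00030459, -0.00178907,  0.00183703,  0.0007342 ,
        0.0016626 ]), 'joint_torque': array([ 2.75818338e-04, -5.31658816e+01, -3.52916157e+01,  7.08763045e-02,
        2.12962768e-02,  1.64314736e-05]), 'position': array([0.16557673, 0.52446285, 0.20544616]), 'tcp_rot': array([ 2.94276596e-06,  1.52290840e-01,  9.88335722e-01, -1.59966735e-05]), 'force': array([0.15322052, 0.10909452, 0.29203792]), 'moment': array([-0.03463821, -0.04449488,  0.00814274]), 'grasp_force': 0.0, 'width': 0.9986369431882439}
```

View pics/scene0.png

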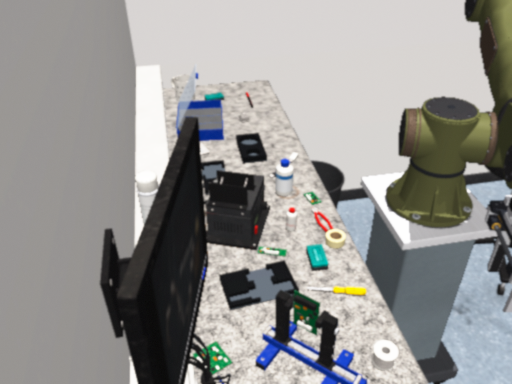

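View pics/side0.png

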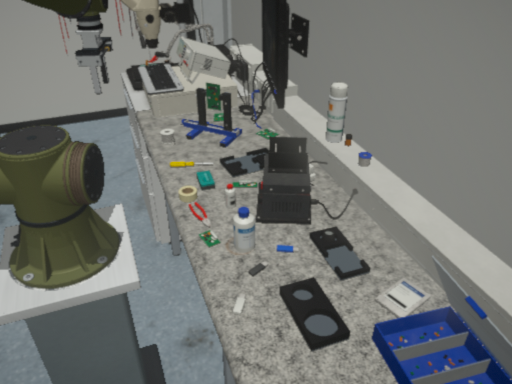

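The scene camera shows the screwdriver at (345,291), the bit box at (317,257), the glue bottle at (291,218), the rinse bottle at (285,175) and the tool insert at (260,284). The side camera shows the bottle insert at (313,311) and the box insert at (340,251).

Possible mix-ups, by side-camera pixel:
- **Memory stick:** black (257,269), white (239,303), blue (285,248). I choose the black one.
- **Bit box:** (206,180), not the one by the mug.
- **Bottles:** the spray can at (337,110) on the shelf and the bottles beside it are not meant.
- **Screwdriver:** (185,164), not the red pliers at (198,213).

Next I measure outlines and yaw.

```bash
cat > h.py <<'E'
from station import ctrl,camera,calibration,models
import cv2,numpy as np
from scipy.spatial.transform import Rotation as R
def ext(n):
    c=calibration(n)
    if n!="wrist": return c,c["extrinsics"]
    s=ctrl.state(); q=s["tcp_rot"]; T=np.eye(4); T[:3,:3]=R.from_quat([q[1],q[2],q[3],q[0]]).as_matrix(); T[:3,3]=s["position"]
    return c,T@c["T_tool_cam"]
def cloud(n):
    c,E=ext(n); p,d=camera(n); v,u=np.mgrid[:384,:512]
    P=np.stack([(u-c["cx"])/c["fx"]*d,(v-c["cy"])/c["fy"]*d,d],-1)@E[:3,:3].T+E[:3,3]
    P[d==0]=np.nan
    return p,P
def rects(n,thing,P,zlo=-1,zhi=1):
    for r in models.masks_of(n,thing):
        Q=P[r["region"]]; Q=Q[np.isfinite(Q).all(1)]
        if len(Q)<15: continue
        v,u=np.nonzero(r["region"]); m=np.median(Q,0)
        Q=Q[(Q[:,2]>zlo)&(Q[:,2]<zhi)]; Q=Q[np.linalg.norm(Q[:,:2]-m[:2],axis=1)<.13]
        if len(Q)<10: continue
        (c,s,a)=cv2.minAreaRect((Q[:,:2]*1000).astype(np.float32))
        if s[0]<s[1]: a+=90   # angle of long side
        print(n,thing,"conf %.2f"%r["conf"],"px",int(u.mean()),int(v.mean()),"c",np.round(c,1),"s",np.round(sorted(s),1),"long_ang %.1f"%((a+90)%180-90),"z %.3f..%.3f"%tuple(np.percentile(Q[:,2],[5,95])))
E
python3 - <<'E'
from h import *
for n in ["scene","side"]:
    p,P=cloud(n)
    for t in ["bit_box_mid","memory_stick_mid","screwdriver_mid"]: rects(n,t,P)
    rects(n,"rinse_bottle_mid",P); rects(n,"glue_bottle_mid",P)
    for t,z in [("bottle_insert",.02),("tool_insert",.012),("box_insert",.012)]: rects(n,t,P,z,z+.008)
    # tall obstacles in reach
    g=P.reshape(-1,3); g=g[np.isfinite(g).all(1)&(g[:,2]>.05)&(g[:,0]>.25)&(g[:,0]<.8)&(abs(g[:,1])<.75)]
    H={}
    for x,y,z in g:
        k=(int(x//.1),int(y//.1)); H[k]=max(H.get(k,0),round(float(z),2))
    print(sorted(H.items()))
    if n=="side": cv2.imwrite("pics/crop1.png",cv2.resize(p[150:350,150:390],None,fx=3,fy=3,interpolation=2)[:600,:720,::-1])
E
```

```text
scene bit_box_mid conf 0.71 px 316 256 c [396.7 178.3] s [49.6 78.8] long_ang 84.0 z 0.005..0.023
scene screwdriver_mid conf 0.67 px 349 290 c [355.9 292.7] s [33.9 82.7] long_ang -18.6 z 0.001..0.017
scene rinse_bottle_mid conf 0.56 px 283 177 c [ 409.6 -136.9] s [51.9 67.3] long_ang 74.1 z 0.004..0.108
scene glue_bottle_mid conf 0.72 px 290 218 c [414.2  14.6] s [ 26.4 101.8] long_ang 58.5 z 0.008..0.067
scene bottle_insert conf 0.95 px 250 147 c [ 466.5 -387.3] s [ 83.2 163.3] long_ang 89.6 z 0.020..0.026
scene tool_insert conf 0.85 px 256 284 c [562.7 236. ] s [107.8 170.6] long_ang 5.4 z 0.013..0.018
scene box_insert conf 0.64 px 210 170 c [ 609.8 -245.5] s [ 72.7 165. ] long_ang 88.0 z 0.013..0.018
[((3, -2), 0.11), ((4, -2), 0.11), ((4, -1), 0.12), ((4, 0), 0.07), ((4, 4), 0.2), ((4, 5), 0.17), ((5, -2), 0.12), ((5, -1), 0.17), ((5, 0), 0.18), ((5, 4), 0.2), ((5, 5), 0.16), ((6, -8), 0.2), ((6, -7), 0.2), ((6, -6), 0.2), ((6, -5), 0.19), ((6, -1), 0.17), ((6, 0), 0.18), ((6, 2), 0.5), ((6, 3), 0.5), ((6, 4), 0.06), ((6, 5), 0.06), ((7, -8), 0.11), ((7, -7), 0.11), ((7, -6), 0.
[... 1190 characters left out ...]
.5 z 0.013..0.017
[((3, -2), 0.11), ((3, 6), 0.12), ((3, 7), 0.12), ((4, -2), 0.11), ((4, -1), 0.12), ((4, 0), 0.07), ((4, 4), 0.2), ((4, 5), 0.17), ((4, 6), 0.12), ((4, 7), 0.16), ((5, -2), 0.12), ((5, -1), 0.17), ((5, 0), 0.18), ((5, 4), 0.2), ((5, 6), 0.1), ((5, 7), 0.22), ((6, -7), 0.2), ((6, -6), 0.2), ((6, -5), 0.19), ((6, -1), 0.17), ((6, 0), 0.18), ((6, 2), 0.48), ((6, 3), 0.47), ((6, 4), 0.45), ((6, 5), 0.09), ((6, 6), 0.12), ((6, 7), 0.19), ((7, -7), 0.08), ((7, -6), 0.11), ((7, -5), 0.11), ((7, -4), 0.11), ((7, -3), 0.11), ((7, -2), 0.11), ((7, -1), 0.14), ((7, 0), 0.28), ((7, 1), 0.28), ((7, 2), 0.11), ((7, 3), 0.45), ((7, 4), 0.45), ((7, 5), 0.44), ((7, 6), 0.42), ((7, 7), 0.2)]
```

View pics/crop1.png

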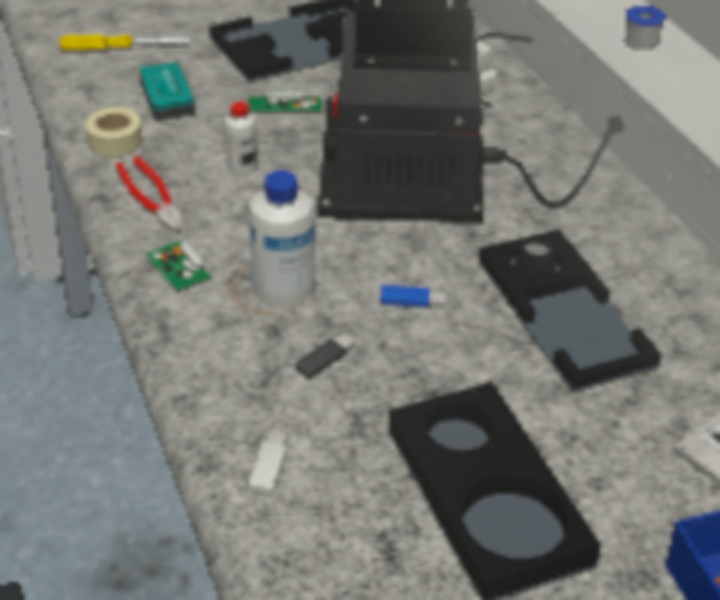

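The crop confirms the choices: black stick at (323,357), with the blue one at (407,296) and the white one at (266,462) rejected. The bottle insert's small well is on its +y side, and the loupe is at the +y end of the box insert. I now move to look at the screwdriver and the tool insert from above.

```bash
python3 -m creep '1 0 0 -4 0 0 0;1 0 0 -4 0 0 0;1 -3.47 -1.57 0 0 0 0;1 -3.47 -1.57 0 0 0 0;1 -3.47 -1.57 0 0 0 0;1 -3.47 -1.57 0 0 0 0;1 -3.47 -1.57 0 0 0 0;1 -3.47 -1.57 0 0 0 0;1 -3.47 -1.57 0 0 0 0;1 -3.47 -1.57 0 0 0 0;1 -3.47 -1.57 0 0 0 0;1 -3.47 -1.57 0 0 0 0;1 0 0 0 0 0 0;1 0 0 0 0 0 0;1 0 0 0 0 0 0'
cat >> h.py <<'E'
def st():
    s=ctrl.state(); q=s["tcp_rot"]; M=R.from_quat([q[1],q[2],q[3],q[0]]).as_matrix()
    return s,M
def goto(x,y,z,th=None,n=True):
    """print tool-frame shift (cm) to (x,y,z) at present orientation, and z-turn (deg) so tool y has world angle th (mod 180)"""
    s,M=st(); d=M.T@(np.array([x,y,z])-s["position"])*100
    t=np.degrees(np.arctan2(M[1,1],M[0,1])); out="t=%.1f pos %s th %.1f tilt %s q6 %.0f | shift cm %s"%(s["time_s"],np.round(s["position"],3),t,np.round(M[:2,2],3),np.degrees(s["qpos"][5]),np.round(d,2))
    if th is not None: out+=" turn_z %.1f"%(-((th-t+90)%180-90))
    print(out)
E
python3 - <<'E'
from h import *
p,P=cloud("wrist"); cv2.imwrite("pics/w1.png",p[:,:,::-1]); np.save("w1.npy",P)
rects("wrist","screwdriver_mid",P,.003,.05); rects("wrist","tool_insert",P,.012,.02); rects("wrist","bit_box_mid",P,.012,.05)
for t in ["screwdriver_mid","screwdriver_tip","bit_box_mid","tool_insert"]: print(t,[(np.round(r["at"],3).tolist(),round(r["conf"],2)) for r in models.pinpoint("wrist",t)])
goto(.371,.292,.1,77)
for n in ["side","scene"]:
    p,P=cloud(n); g=P.reshape(-1,3); g=g[np.isfinite(g).all(1)]
    a=g[(g[:,2]>.1)&(g[:,2]<.5)&(g[:,0]>.4)&(g[:,0]<.8)&(g[:,1]>-.15)&(g[:,1]<.15)]; print(n,"station minx,y",np.percentile(a,[.5,99.5],axis=0).round(3).tolist())
    a=g[(g[:,2]>.02)&(g[:,0]>.62)&(g[:,0]<.9)&(g[:,1]>.1)&(g[:,1]<.4)]
    for y in np.arange(.1,.4,.05):
        b=a[(a[:,1]>y)&(a[:,1]<y+.05)]; print(n,"mon y%.2f"%y,[(zz,b[(b[:,2]>zz)&(b[:,2]<zz+.05)][:,0].min().round(3)) for zz in [.05,.1,.15,.2,.3] if ((b[:,2]>zz)&(b[:,2]<zz+.05)).any()])
E
```

```text
time_s: 3.65
position: [0.449, 0.2705, 0.2854]
tcp_rot: [-0.0, 0.152, 0.988, 0.0]
force: [-0.2, 0.1, -0.9]
width: 0.998
grasp_force: 0.0
wrist screwdriver_mid conf 0.88 px 257 106 c [383.1 291.3] s [ 15.7 135.7] long_ang -17.3 z 0.008..0.016
wrist tool_insert conf 0.60 px 256 228 c [560.9 235.6] s [103.7 170.6] long_ang 5.7 z 0.014..0.017
wrist bit_box_mid conf 0.64 px 192 151 c [397.  177.5] s [41.9 74.7] long_ang 86.4 z 0.018..0.021
screwdriver_mid [([0.373, 0.296, 0.009], 0.98)]
screwdriver_tip [([0.445, 0.273, 0.006], 0.96)]
bit_box_mid [([0.393, 0.174, 0.012], 0.64)]
tool_insert [([0.562, 0.236, -0.0], 0.56)]
t=4.0 pos [0.449 0.271 0.286] th 72.5 tilt [0. 0.] q6 -45 | shift cm [ 8.08 -0.31 18.55] turn_z -4.5
side station minx,y [[0.405, -0.147, 0.101], [0.799, 0.136, 0.275]]
side mon y0.10 [(0.05, np.float64(0.737)), (0.1, np.float64(0.739)), (0.15, np.float64(0.758)), (0.2, np.float64(0.758)), (0.3, np.float64(0.834))]
side mon y0.15 [(0.05, np.float64(0.737)), (0.1, np.float64(0.739)), (0.2, np.float64(0.838)), (0.3, np.float64(0.833))]
side mon y0.20 [(0.05, np.float64(0.737)
[... 633 characters left out ...]
]]
scene mon y0.10 [(0.05, np.float64(0.841)), (0.1, np.float64(0.814)), (0.15, np.float64(0.794)), (0.2, np.float64(0.765)), (0.3, np.float64(0.841))]
scene mon y0.15 [(0.1, np.float64(0.841)), (0.15, np.float64(0.841)), (0.2, np.float64(0.841)), (0.3, np.float64(0.841))]
scene mon y0.20 [(0.1, np.float64(0.841)), (0.15, np.float64(0.841)), (0.2, np.float64(0.841)), (0.3, np.float64(0.841))]
scene mon y0.25 [(0.15, np.float64(0.679)), (0.2, np.float64(0.678)), (0.3, np.float64(0.676))]
scene mon y0.30 [(0.15, np.float64(0.681)), (0.2, np.float64(0.68)), (0.3, np.float64(0.678))]
scene mon y0.35 [(0.15, np.float64(0.694)), (0.2, np.float64(0.692)), (0.3, np.float64(0.69))]
scene mon y0.40 []
```

View pics/w1.png

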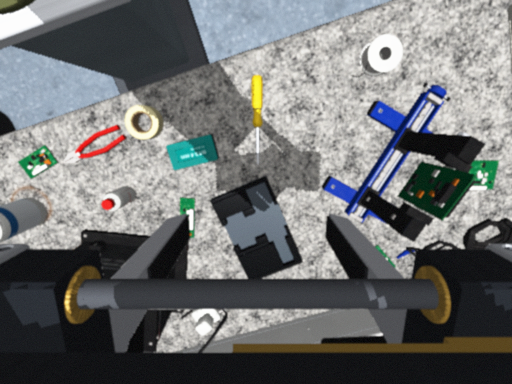

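The wrist view shows the screwdriver at (257,110), the box at (192,152) and the tool insert at (256,228). I enlarge the insert to see which end is wide.

```bash
python3 -c "
import cv2;p=cv2.imread('pics/w1.png');c=p[170:285,200:310];cv2.imwrite('pics/w1c.png',cv2.convertScaleAbs(cv2.resize(c,None,fx=5,fy=5,interpolation=2),alpha=1.6,beta=30))"
```

```text
(no output)
```

View pics/w1c.png

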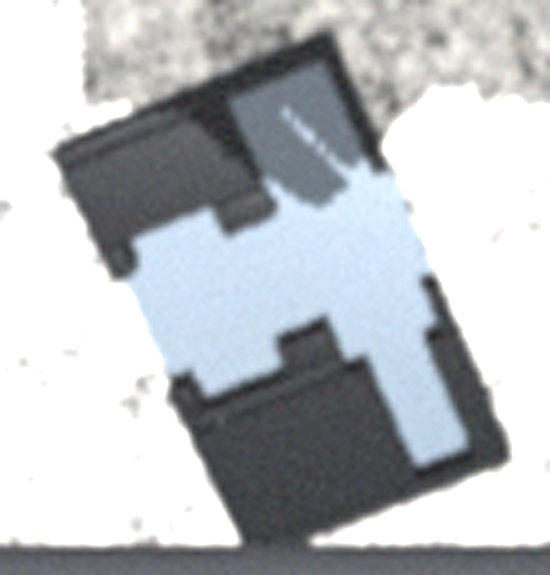

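The wide end of the stepped cut-out faces −x (top) and the cut-out itself is on the +y side. So the insert's y axis points at about 185.6°, and the screwdriver already lies the right way round. I grasp it now.

```bash
python3 -m creep '1 4.03 0 0 0 0 0;1 4.03 0 0 0 0 0;1 0 0 4 0 0 0;1 0 0 4 0 0 0;1 0 0 4 0 0 0;1 0 0 4 0 0 0;1 0 0 4 0 0 0;1 0 0 4 0 0 0;1 0 0 2.1 0 0 0;1 0 0 2 0 0 0;1 0 0 0 0 0 0;-1 0 0 0 0 0 0;-1 0 0 0 0 0 0;-1 0 0 0 0 0 0;-1 0 0 0 0 0 0;-1 0 0 0 0 0 0;-1 0 0 0 0 0 0;-1 0 0 0 0 0 0;-1 0 0 0 0 0 0' 25
python3 - <<'E'
from h import *
goto(.546,.262,.15,95.6)
P=np.load("w1.npy").reshape(-1,3); P=P[np.isfinite(P).all(1)]
a=P[(P[:,2]>.07)&(P[:,2]<.25)&(P[:,0]>.35)&(P[:,0]<.62)&(P[:,1]>.3)]; print("holder",a.min(0),a.max(0))
a=P[(P[:,2]>.05)&(P[:,2]<.2)&(P[:,0]<.7)&(P[:,1]<.17)&(P[:,1]>.07)]; print("station",a.min(0) if len(a) else 0)
E
```

```text
time_s: 5.73
position: [0.3724, 0.2946, 0.0045]
tcp_rot: [0.0, 0.152, 0.988, 0.0]
force: [-0.9, 0.6, 0.2]
width: 0.47
grasp_force: 0.0
t=5.7 pos [0.372 0.295 0.005] th 72.5 tilt [0. 0.] q6 -39 | shift cm [-17.54   2.12 -14.55] turn_z -23.1
holder [0.46151477 0.4093596  0.07018902] [0.56236462 0.5130179  0.19955883]
station [0.57355607 0.07011195 0.05027463]
```

```bash
python3 -m creep '-1 0 0 0 0 0 0;-1 0 0 0 0 0 0;-1 0 0 0 0 0 0;-1 0 0 0 0 0 0;-1 0 0 0 0 0 0;-1 0 0 0 0 0 0;-1 0 0 0 0 0 0;-1 0 0 0 0 0 0;-1 0 0 -2 0 0 0;-1 0 0 -4 0 0 0;-1 0 0 -2 0 0 0;-1 0 0 0 0 0 0'
python3 - <<'E'
from h import *
goto(.546,.262,.0845,95.6)
E
```

```text
time_s: 6.73
position: [0.374, 0.2957, 0.0885]
tcp_rot: [0.002, 0.152, 0.988, 0.002]
force: [-0.0, 0.1, 0.5]
width: 0.169
grasp_force: 25.0
t=6.7 pos [0.374 0.296 0.088] th 72.5 tilt [0.005 0.004] q6 -39 | shift cm [-17.41   1.96   0.48] turn_z -23.1
```

```bash
python3 -m creep '-1 -3.48 0.4 0 0 0 0;-1 -3.48 0.4 0 0 0 0;-1 -3.48 0.4 0 0 0 0;-1 -3.48 0.4 0 0 0 0;-1 -3.48 0.4 0 0 0 0;-1 0 0 0 0 0 -5.8;-1 0 0 0 0 0 -5.8;-1 0 0 0 0 0 -5.8;-1 0 0 0 0 0 -5.8;-1 0 0 0 0 0 0;-1 0 0 0 0 0 0'
python3 - <<'E'
from h import *
goto(.546,.262,.012,95.6)
p,P=cloud("wrist"); cv2.imwrite("pics/w2.png",p[:,:,::-1])
rects("wrist","screwdriver_mid",P,.05,.12); rects("wrist","tool_insert",P,.012,.02)
for t in ["screwdriver_mid","screwdriver_tip"]: print(t,[(np.round(r["at"],3).tolist(),round(r["conf"],2)) for r in models.pinpoint("wrist",t)])
E
```

```text
time_s: 7.65
position: [0.544, 0.2612, 0.0837]
tcp_rot: [-0.0, -0.048, 0.999, -0.0]
force: [0.1, 0.3, -0.6]
width: 0.169
grasp_force: 25.0
t=7.7 pos [0.544 0.261 0.084] th 95.5 tilt [-0.001 -0.   ] q6 -73 | shift cm [-0.21  0.07  7.17] turn_z -0.1
wrist screwdriver_mid conf 0.58 px 257 203 c [555.1 263.1] s [ 17.3 139. ] long_ang 6.2 z 0.087..0.095
wrist tool_insert conf 0.77 px 219 180 c [552.3 234.7] s [104.  153.2] long_ang 5.5 z 0.014..0.016
wrist tool_insert conf 0.33 px 172 22 c [400.4 177.7] s [35.8 74.2] long_ang 86.5 z 0.016..0.020
screwdriver_mid [([0.542, 0.262, 0.089], 0.65)]
screwdriver_tip []
```

View pics/w2.png

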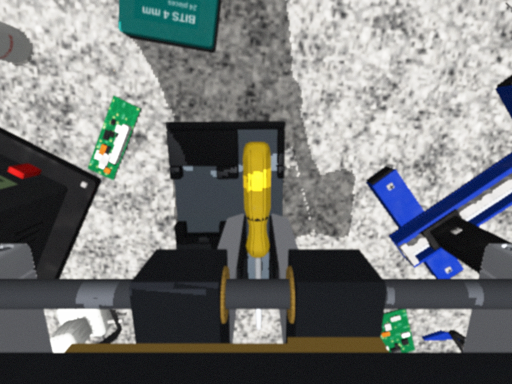

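The screwdriver is level over the long cut-out, handle at the wide end. I lower it, release and lift.

```bash
python3 -m creep '-1 -0.2 0.07 2.5 0 0 0;-1 0 0 2.5 0 0 0;-1 0 0 1.5 0 0 0;-1 0 0 0.8 0 0 0;-1 0 0 0.1 0 0 0;-1 0 0 0 0 0 0;-0.2 0 0 0 0 0 0;-0.2 0 0 0 0 0 0;-0.2 0 0 0 0 0 0;-0.2 0 0 0 0 0 0;-0.2 0 0 0 0 0 0;-0.2 0 0 0 0 0 0;-0.2 0 0 -2 0 0 0;-0.2 0 0 -4 0 0 0;0 0 0 -4 0 0 0;0.2 0 0 -4 0 0 0;0.4 0 0 -2 0 0 0;0.4 0 0 0 0 0 0;0.4 0 0 0 0 0 0'
python3 - <<'E'
from h import *
goto(.398,.1775,.15,-3.5)
p,P=cloud("wrist"); 
rects("wrist","screwdriver_mid",P,.0,.12); rects("wrist","tool_insert",P,.012,.02);rects("wrist","bit_box_mid",P,.012,.05)
for t in ["screwdriver_mid","screwdriver_tip"]: print(t,[(np.round(r["at"],3).tolist(),round(r["conf"],2)) for r in models.pinpoint("wrist",t)])
E
```

```text
time_s: 9.48
position: [0.5465, 0.2622, 0.1713]
tcp_rot: [0.001, -0.05, 0.999, 0.0]
force: [0.3, 0.2, -1.2]
width: 0.692
grasp_force: 0.0
t=9.5 pos [0.546 0.262 0.171] th 95.7 tilt [0.002 0.001] q6 -74 | shift cm [15.62 -6.96  2.09] turn_z -80.8
wrist screwdriver_mid conf 0.86 px 257 165 c [555.1 263.7] s [ 17.1 132.9] long_ang 6.0 z 0.012..0.020
wrist tool_insert conf 0.76 px 234 183 c [561.3 235.9] s [104.2 169.7] long_ang 5.8 z 0.014..0.016
wrist bit_box_mid conf 0.68 px 193 39 c [397.  177.7] s [42.3 74.7] long_ang 86.4 z 0.018..0.021
screwdriver_mid [([0.549, 0.263, 0.012], 0.89)]
screwdriver_tip [([0.623, 0.273, 0.014], 0.57)]
```

```bash
python3 -m creep '1 3.12 -1.4 0 0 0 0;1 3.12 -1.4 0 0 0 0;1 3.12 -1.4 0 0 0 0;1 3.12 -1.4 0 0 0 0;1 3.12 -1.4 0 0 0 0;1 0 0 0 0 0 7.08;1 0 0 0 0 0 7.08;1 0 0 0 0 0 7.08;1 0 0 0 0 0 7.08;1 0 0 0 0 0 7.08;1 0 0 0 0 0 7.08;1 0 0 0 0 0 7.08;1 0 0 0 0 0 7.08;1 0 0 0 0 0 7.08;1 0 0 0 0 0 7.08;1 0 0 0 0 0 7.08;1 0 0 0 0 0 7.08;1 0 0 0 0 0 7.08;1 0 0 0 0 0 7.08;1 0 0 0 0 0 0'
python3 - <<'E'
from h import *
goto(.3975,.1775,.005,-3.5)
E
```

```text
time_s: 11.45
position: [0.3978, 0.177, 0.1701]
tcp_rot: [-0.0, 0.73, 0.683, -0.0]
force: [0.4, -0.9, -0.2]
width: 1.003
grasp_force: 0.0
t=11.4 pos [0.398 0.177 0.17 ] th -3.8 tilt [-0.001 -0.   ] q6 23 | shift cm [ 0.05 -0.02 16.51] turn_z -0.3
```

```bash
python3 -m creep '1 0 0 4 0 0 0;1 0 0 4 0 0 0;1 0 0 4 0 0 0;1 0 0 3 0 0 0;1 0 0 1.5 0 0 0;1 0 0 0 0 0 0;-1 0 0 0 0 0 0;-1 0 0 0 0 0 0;-1 0 0 0 0 0 0;-1 0 0 0 0 0 0;-1 0 0 0 0 0 0;-1 0 0 0 0 0 0;-1 0 0 0 0 0 0;-1 0 0 0 0 0 0;-1 0 0 0 0 0 0;-1 0 0 0 0 0 0;-1 0 0 0 0 0 0;-1 0 0 0 0 0 0;-1 0 0 0 0 0 0' 30
python3 - <<'E'
from h import *
goto(.606,-.273,.2,-1.7)
p,P=cloud("side"); rects("side","box_insert",P,.012,.018)
g=P.reshape(-1,3); g=g[np.isfinite(g).all(1)&(P.reshape(-1,3)[:,2]>.04)]
a=g[(g[:,0]>.5)&(g[:,0]<.8)&(g[:,1]>-.4)&(g[:,1]<-.15)]; print("ledge",np.percentile(a[:,0],[0,1,5]),a[:,2].max())
E
```

```text
time_s: 13.03
position: [0.398, 0.1771, 0.0055]
tcp_rot: [0.0, 0.728, 0.686, 0.0]
force: [-2.1, -1.0, 4.9]
width: 0.447
grasp_force: 30.0
t=13.0 pos [0.398 0.177 0.006] th -3.4 tilt [0. 0.] q6 23 | shift cm [-43.67  23.47 -19.44] turn_z -1.7
side box_insert conf 0.60 px 338 253 c [ 605.  -245.9] s [ 77.3 164.7] long_ang 88.0 z 0.012..0.017
side box_insert conf 0.47 px 205 180 c [397.8 175.3] s [42.7 82.4] long_ang 79.2 z 0.013..0.018
ledge [0.73666289 0.73814599 0.73906804] 0.10808195331682857
```

```bash
python3 -m creep '-1 0 0 -4 0 0 0;-1 0 0 -4 0 0 0;-1 0 0 -4 0 0 0;-1 0 0 -4 0 0 0;-1 0 0 -4 0 0 0;-1 -3.97 0 0 0 0 0;-1 -3.97 0 0 0 0 0;-1 -3.97 0 0 0 0 0;-1 -3.97 0 0 0 0 0;-1 -3.97 0 0 0 0 0;-1 -3.97 0 0 0 0 0;-1 -3.97 0 0 0 0 0;-1 -3.97 0 0 0 0 0;-1 -3.97 0 0 0 0 0;-1 -3.97 0 0 0 0 0;-1 -3.97 0 0 0 0 0;-1 0 0 0 0 0 -1.7;-1 0 0 0 0 0 0'
python3 -m creep '-1 0 3.9 0 0 0 0;-1 0 3.9 0 0 0 0;-1 0 3.9 0 0 0 0;-1 0 3.9 0 0 0 0;-1 0 3.9 0 0 0 0;-1 0 3.9 0 0 0 0;-1 0 0 0 0 0 0;-1 0 0 0 0 0 0'
python3 - <<'E'
from h import *
p,P=cloud("wrist"); cv2.imwrite("pics/w3.png",p[:,:,::-1])
rects("wrist","box_insert",P,.012,.018); rects("wrist","bit_box_mid",P,.15,.3)
print([(np.round(r["at"],3).tolist(),round(r["conf"],2)) for r in models.pinpoint("wrist","box_insert")])
goto(.606,-.273,.01,-1.7)
E
```

```text
time_s: 14.63
position: [0.371, -0.2602, 0.2047]
tcp_rot: [-0.001, 0.718, 0.696, -0.0]
force: [-0.4, -0.2, -1.9]
width: 0.44
grasp_force: 30.0
time_s: 15.3
position: [0.6066, -0.2642, 0.2033]
tcp_rot: [-0.001, 0.717, 0.697, -0.0]
force: [-0.2, 0.2, -0.5]
width: 0.441
grasp_force: 30.0
wrist box_insert conf 0.91 px 258 134 c [ 608.3 -207.6] s [76.  85.8] long_ang 88.9 z 0.014..0.017
wrist bit_box_mid conf 0.69 px 257 225 c [ 605.6 -260.8] s [43.3 68.8] long_ang 88.2 z 0.216..0.218
[([0.609, -0.246, 0.002], 0.83)]
t=15.5 pos [ 0.605 -0.266  0.206] th -1.8 tilt [ 0.001 -0.   ] q6 -25 | shift cm [-0.72  0.12 19.63] turn_z -0.1
```

View pics/w3.png

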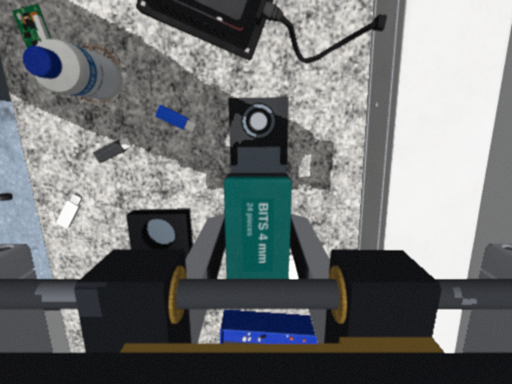

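The box is in the jaws lid up, level and in line with the insert; the loupe is at (258,121). I lower it into the pocket.

```bash
python3 -m creep '-1 -0.85 0.12 4 0 0 0;-1 0 0 4 0 0 0;-1 0 0 4 0 0 0;-1 0 0 4 0 0 0;-1 0 0 2 0 0 0;-1 0 0 1 0 0 0;-1 0 0 0.5 0 0 0;-1 0 0 0 0 0 0;0.25 0 0 0 0 0 0;0.25 0 0 0 0 0 0;0.25 0 0 0 0 0 0;0.25 0 0 0 0 0 0;0.25 0 0 0 0 0 0;0.25 0 0 -2 0 0 0;0.25 0 0 -4 0 0 0;0.25 0 0 -4 0 0 0;0.25 0 0 -4 0 0 0;0.25 0 0 -4 0 0 0;0.25 0 0 0 0 0 0;0.25 0 0 0 0 0 0'
python3 - <<'E'
from h import *
p,P=cloud("wrist"); 
rects("wrist","box_insert",P,.012,.018); rects("wrist","bit_box_mid",P,.0,.3)
rects("wrist","memory_stick_mid",P,.0,.3);rects("wrist","bottle_insert",P,.02,.3);rects("wrist","rinse_bottle_mid",P,.0,.3);
print([(np.round(r["at"],3).tolist(),round(r["conf"],2)) for r in models.pinpoint("wrist","bit_box_mid")])
goto(.412,-.137,.3,90)
E
```

```text
time_s: 17.17
position: [0.6073, -0.2749, 0.1933]
tcp_rot: [0.002, 0.718, 0.696, 0.001]
force: [0.1, 0.3, -0.7]
width: 0.625
grasp_force: 0.0
wrist box_insert conf 0.92 px 256 139 c [ 607.5 -245.7] s [ 76.  161.9] long_ang 88.7 z 0.014..0.017
wrist bit_box_mid conf 0.62 px 256 175 c [ 606.9 -275.1] s [41.1 74.9] long_ang 87.4 z 0.022..0.025
wrist memory_stick_mid conf 0.91 px 103 142 c [ 411.2 -225.8] s [15.8 51.7] long_ang 22.9 z 0.005..0.009
wrist memory_stick_mid conf 0.87 px 169 109 c [ 500.3 -188.7] s [19.5 52.2] long_ang -28.5 z 0.004..0.009
wrist memory_stick_mid conf 0.72 px 61 206 c [ 333.6 -312. ] s [21.  58.5] long_ang 53.2 z 0.002..0.009
wrist bottle_insert conf 0.69 px 154 227 c [ 482.3 -307.1] s [ 86.4 168.8] long_ang 54.6 z 0.022..0.025
wrist rinse_bottle_mid conf 0.67 px 61 56 c [ 412.5 -135.4] s [46.7 51.5] long_ang 72.4 z 0.015..0.110
[([0.606, -0.279, 0.017], 0.79)]
t=17.5 pos [ 0.606 -0.274  0.189] th -1.7 tilt [-0.002  0.001] q6 -26 | shift cm [ 13.15 -19.86 -11.03] turn_z 88.3
```

The box is seated: its top reads 0.024 m and it is centred. Next is the rinse bottle.

```bash
python3 -m creep '1 0 -3.97 -2 0 0 0;1 0 -3.97 -2 0 0 0;1 0 -3.97 -1 0 0 0;1 0 -3.97 0 0 0 0;1 0 -3.97 0 0 0 0;1 0 0 0 0 0 -7.05;1 0 0 0 0 0 -7.05;1 0 0 0 0 0 -7.05;1 0 0 0 0 0 -7.05;1 0 0 0 0 0 -7.05;1 0 0 0 0 0 -7.05;1 0 0 0 0 0 -7.05;1 0 0 0 0 0 -7.05;1 0 0 0 0 0 -7.05;1 0 0 0 0 0 -7.05;1 0 0 0 0 0 -7.05;1 0 0 0 0 0 -7.05;1 0 0 0 0 0 -7.05;1 0 0 0 0 0 0;1 0 0 0 0 0 0'
python3 - <<'E'
from h import *
p,P=cloud("wrist"); cv2.imwrite("pics/w4.png",p[:,:,::-1])
for t in ["bottle_insert","rinse_bottle_mid","glue_bottle_mid"]:
  rects("wrist",t,P,.02,.2)
  print([(np.round(r["at"],3).tolist(),round(r["conf"],2)) for r in models.pinpoint("wrist",t)])
g=P.reshape(-1,3); g=g[np.isfinite(g).all(1)]
a=g[(g[:,2]>.1)&(g[:,2]<.2)&(g[:,0]>.445)&(g[:,1]>-.3)&(g[:,1]<.2)]; print("station",a.min(0) if len(a) else 0)
goto(.412,-.137,.16,90)
E
```

```text
time_s: 19.18
position: [0.4131, -0.2686, 0.2377]
tcp_rot: [-0.0, 0.003, 1.0, 0.0]
force: [-0.7, -0.2, -0.2]
width: 1.003
grasp_force: 0.0
wrist bottle_insert conf 0.60 px 176 202 c [ 464.4 -389.8] s [ 82.8 155.2] long_ang 89.2 z 0.022..0.025
[([0.464, -0.392, -0.006], 0.9)]
[([0.405, -0.139, 0.056], 0.96)]
wrist glue_bottle_mid conf 0.90 px 474 183 c [429.2  36.5] s [25.7 29.1] long_ang -17.8 z 0.024..0.067
[([0.431, 0.04, 0.03], 0.66)]
station [ 0.48551306 -0.08350836  0.10001566]
t=19.5 pos [ 0.413 -0.269  0.238] th 89.8 tilt [ 0. -0.] q6 -127 | shift cm [ 0.15 13.16  7.79] turn_z -0.2
```

View pics/w4.png

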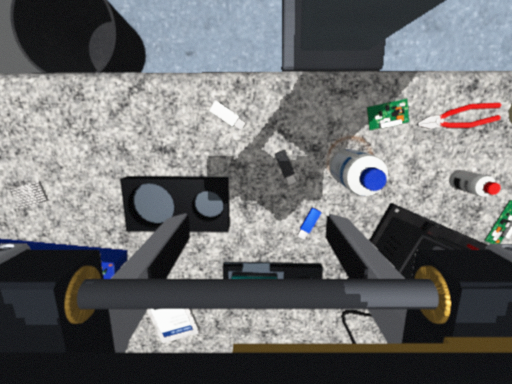

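The view shows the rinse bottle at (360,172), the bottle insert at (176,202), the black stick at (284,163) and the glue bottle at (475,183). I descend around the rinse bottle and grip it.

```bash
python3 -m creep '1 0.12 3.29 0 0 0 0;1 0 3.29 0 0 0 0;1 0 3.29 0 0 0 0;1 0 3.29 0 0 0 0;1 0 0 0 0 0 0;1 0 0 4 0 0 0;1 0 0 4 0 0 0;1 0 0 4 0 0 0;1 0 0 4 0 0 0;1 0 0 3.3 0 0 0;1 0 0 0 0 0 0;-1 0 0 0 0 0 0;-1 0 0 0 0 0 0;-1 0 0 0 0 0 0;-1 0 0 0 0 0 0;-1 0 0 0 0 0 0;-1 0 0 0 0 0 0;-1 0 0 0 0 0 0;-1 0 0 0 0 0 0;-1 0 0 0 0 0 0' 20
python3 -m creep '-1 0 0 0 0 0 0;-1 0 0 0 0 0 0;-1 0 0 0 0 0 0'
python3 - <<'E'
from h import *
goto(.464,-.4263,.145,89.2)
p,P=cloud("side"); g=P.reshape(-1,3); g=g[np.isfinite(g).all(1)]
print([(np.round(r["at"],3).tolist(),round(r["conf"],2)) for r in models.pinpoint("side","rinse_bottle_mid")])
E
```

```text
time_s: 21.2
position: [0.4124, -0.1371, 0.0454]
tcp_rot: [0.0, 0.001, 1.0, -0.0]
force: [-1.2, 1.1, 6.0]
width: 0.543
grasp_force: 20.0
time_s: 21.45
position: [0.4124, -0.1371, 0.0454]
tcp_rot: [0.0, 0.001, 1.0, -0.0]
force: [-1.6, 2.1, 6.6]
width: 0.539
grasp_force: 20.0
t=21.4 pos [ 0.412 -0.137  0.045] th 89.9 tilt [ 0.001 -0.   ] q6 -113 | shift cm [ -5.21 -28.92  -9.95] turn_z 0.7
[]
```

```bash
python3 -m creep '-1 0 0 -2 0 0 0;-1 0 0 -4 0 0 0;-1 0 0 -4 0 0 0;-1 -0.58 -3.21 0 0 0 0;-1 -0.58 -3.21 0 0 0 0;-1 -0.58 -3.21 0 0 0 0;-1 -0.58 -3.21 0 0 0 0;-1 -0.58 -3.21 0 0 0 0;-1 -0.58 -3.21 0 0 0 0;-1 -0.58 -3.21 0 0 0 0;-1 -0.58 -3.21 0 0 0 0;-1 -0.58 -3.21 0 0 0 0;-1 0 0 0 0 0 0;-1 0 0 0 0 0 0;-1 0 0 0 0 0 0'
python3 - <<'E'
from h import *
goto(.464,-.4263,.05,89.2)
p,P=cloud("side"); cv2.imwrite("pics/s5.png",cv2.resize(p[150:,150:450],None,fx=2.5,fy=2.5)[:,:,::-1])
print([(np.round(r["at"],3).tolist(),round(r["conf"],2)) for r in models.pinpoint("side","rinse_bottle_mid")])
rects("side","rinse_bottle_mid",P,.1,.3)
p,P=cloud("wrist"); rects("wrist","rinse_bottle_mid",P,.19,.3);rects("wrist","bottle_insert",P,.02,.027)
E
```

```text
time_s: 22.8
position: [0.4636, -0.4253, 0.1444]
tcp_rot: [-0.0, 0.001, 1.0, 0.0]
force: [0.1, -0.5, -0.8]
width: 0.537
grasp_force: 20.0
t=22.8 pos [ 0.464 -0.425  0.144] th 89.9 tilt [-0.001  0.001] q6 -136 | shift cm [-0.04 -0.11  9.44] turn_z 0.7
[([0.463, -0.423, 0.154], 0.58)]
side rinse_bottle_mid conf 0.76 px 320 279 c [ 442.9 -433.5] s [62.3 62.6] long_ang -63.2 z 0.106..0.203
wrist rinse_bottle_mid conf 0.80 px 257 231 c [ 449.8 -424.6] s [29.8 32.7] long_ang 87.3 z 0.190..0.210
wrist bottle_insert conf 0.66 px 299 177 c [ 464.2 -389.9] s [ 82.2 155.3] long_ang 89.2 z 0.022..0.024
```

View pics/s5.png

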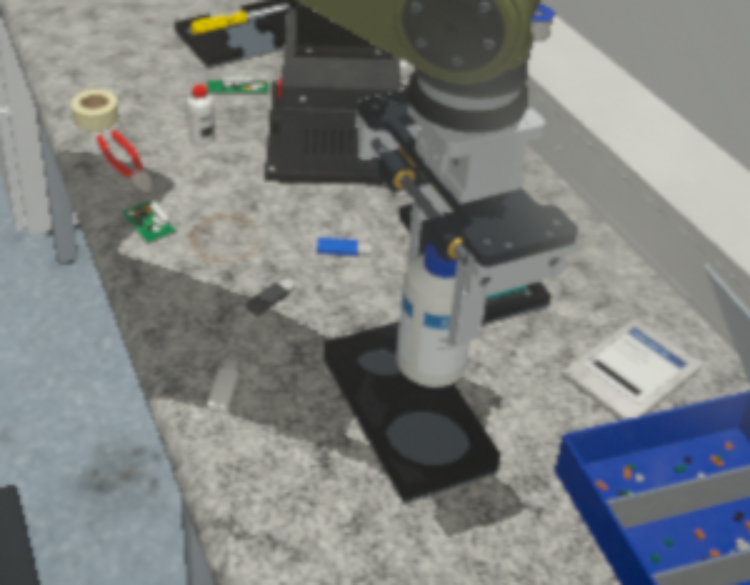

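The bottle hangs upright in the jaws above the large well. I check its offset from the top of the cap.

Run:
```python
from h import *
p,P=cloud("wrist")
m=max(models.masks_of("wrist","rinse_bottle_mid"),key=lambda r:r["conf"])["region"]; Q=P[m]; Q=Q[np.isfinite(Q).all(1)]
Q=Q[np.hypot(Q[:,0]-.46,Q[:,1]+.425)<.05]; zt=np.percentile(Q[:,2],99); print("top",zt)
T=Q[Q[:,2]>zt-.003]; print(len(T),cv2.minAreaRect((T[:,:2]*1000).astype(np.float32)))
for z0,z1 in [(.145,.165),(.165,.18),(.18,.19),(.19,.2),(.2,.206)]:
    B=Q[(Q[:,2]>z0)&(Q[:,2]<z1)]; print(z0,len(B),np.round([B.min(0),B.max(0)],4).tolist() if len(B) else 0)
```

```text
top 0.20982283365745846
1607 ((455.4090270996094, -425.5735778808594), (17.42180061340332, 25.820222854614258), 0.07461941987276077)
0.145 471 [[0.434, -0.4465, 0.145], [0.4498, -0.4009, 0.165]]
0.165 636 [[0.4337, -0.4501, 0.1651], [0.4704, -0.3994, 0.18]]
0.18 3283 [[0.4345, -0.4501, 0.18], [0.4782, -0.3997, 0.19]]
0.19 536 [[0.4439, -0.4419, 0.19], [0.4654, -0.4091, 0.2]]
0.2 288 [[0.4465, -0.4387, 0.2], [0.4607, -0.4119, 0.206]]
```

```bash
python3 -m creep '-1 -0.43 -0.1 2 0 0 0;-1 0 0 2.5 0 0 0;-1 0 0 2.5 0 0 0;-1 0 0 1.5 0 0 0;-1 0 0 0.8 0 0 0;-1 0 0 0.2 0 0 0;-1 0 0 0 0 0 0;0.8 0 0 0 0 0 0;0.8 0 0 0 0 0 0;0.8 0 0 0 0 0 0;0.8 0 0 0 0 0 0;0.8 0 0 0 0 0 0;0.8 0 0 0 0 0 0;0.8 0 0 -3 0 0 0;0.8 0 0 -4 0 0 0;0.8 0 0 -4 0 0 0;0.8 0 0 -4 0 0 0;0.8 0 0 0 0 0 0;0.8 0 0 0 0 0 0'
python3 - <<'E'
from h import *
p,P=cloud("wrist")
m=max(models.masks_of("wrist","rinse_bottle_mid"),key=lambda r:r["conf"])["region"]; Q=P[m]; Q=Q[np.isfinite(Q).all(1)]; Q=Q[np.hypot(Q[:,0]-.46,Q[:,1]+.425)<.05]
for z0,z1 in [(.05,.08),(.08,.1),(.1,.13)]:
    B=Q[(Q[:,2]>z0)&(Q[:,2]<z1)]; print(z0,len(B),np.round([B.min(0),B.max(0)],4).tolist() if len(B) else 0)
p,P=cloud("side")
for n in ["side","wrist"]: print([(np.round(r["at"],3).tolist(),round(r["conf"],2)) for r in models.pinpoint(n,"rinse_bottle_mid")])
goto(.434,.04,.2,90)
E
```

```text
time_s: 24.78
position: [0.4687, -0.4276, 0.2024]
tcp_rot: [0.002, 0.001, 1.0, -0.002]
force: [-0.0, 0.1, -1.8]
width: 0.9
grasp_force: 0.0
0.05 126 [[0.4382, -0.4487, 0.0505], [0.4512, -0.4045, 0.0798]]
0.08 1100 [[0.4389, -0.4519, 0.0805], [0.4884, -0.4014, 0.0998]]
0.1 575 [[0.4505, -0.4396, 0.1], [0.4767, -0.4131, 0.1152]]
[([0.47, -0.426, 0.062], 0.97)]
[([0.465, -0.43, 0.06], 0.75)]
t=25.0 pos [ 0.468 -0.427  0.198] th 89.9 tilt [-0.002  0.002] q6 -136 | shift cm [ 3.46 46.66 -0.07] turn_z -0.1
```

The rinse bottle stands in its well: the top of the cap reads 0.114 m and its centre is about (0.464, −0.427). Next is the glue bottle.

```bash
python3 -m creep '0.4 3.5 1 -1 0 0 0;0.4 0.5 3.8 0 0 0 0;0.4 0 3.8 0 0 0 0;0.4 0 3.8 0 0 0 0;0.4 0 3.8 0 0 0 0;0.4 0 3.8 0 0 0 0;0.4 0 3.8 0 0 0 0;0.4 0 3.8 0 0 0 0;0.4 0 3.8 0 0 0 0;0.4 0 3.8 0 0 0 0;0.4 0 3.8 0 0 0 0;0.4 0 3.8 0 0 0 0;0.4 0 3.8 0 0 0 0;0.4 0 0 0 0 0 0;0.4 0 0 0 0 0 0'
cat >> h.py <<'E'
def bott(n,t,x,y,bands):
    p,P=cloud(n); m=models.masks_of(n,t)
    for r in m:
        Q=P[r["region"]]; Q=Q[np.isfinite(Q).all(1)]; Q=Q[np.hypot(Q[:,0]-x,Q[:,1]-y)<.05]
        if len(Q)<50: continue
        print("top %.4f"%np.percentile(Q[:,2],99))
        for z0,z1 in bands:
            B=Q[(Q[:,2]>z0)&(Q[:,2]<z1)]; print(z0,len(B),np.round([B.min(0),B.max(0)],4).tolist() if len(B) else 0)
    return P
E
python3 - <<'E'
from h import *
P=bott("wrist","glue_bottle_mid",.433,.04,[(.02,.035),(.035,.055),(.055,.07)])
goto(.432,.04,.027,90)
g=P.reshape(-1,3); g=g[np.isfinite(g).all(1)]
a=g[(g[:,2]>.05)&(g[:,2]<.2)&(g[:,0]>.455)&(g[:,1]>-.06)&(g[:,1]<.13)]; print("station",a.min(0) if len(a) else 0)
E
```

```text
time_s: 26.28
position: [0.4285, 0.0405, 0.2094]
tcp_rot: [-0.001, -0.001, 1.0, -0.0]
force: [0.5, -0.7, 0.2]
width: 0.706
grasp_force: 0.0
top 0.0686
0.02 35 [[0.4152, 0.0263, 0.0203], [0.424, 0.0526, 0.0337]]
0.035 225 [[0.4152, 0.0258, 0.0351], [0.4414, 0.0531, 0.055]]
0.055 193 [[0.4192, 0.0297, 0.055], [0.4406, 0.0506, 0.069]]
t=26.4 pos [0.429 0.039 0.209] th 89.9 tilt [-0.001 -0.   ] q6 -90 | shift cm [-0.34  0.15 18.25] turn_z -0.1
station [ 0.48387332 -0.05996506  0.05002869]
```

```bash
python3 -m creep '0.4 -0.1 0.05 4 0 0 0;0.4 0 0 4 0 0 0;0.4 0 0 4 0 0 0;0.4 0 0 4 0 0 0;0.4 0 0 2.2 0 0 0;0.4 0 0 0 0 0 0;-1 0 0 0 0 0 0;-1 0 0 0 0 0 0;-1 0 0 0 0 0 0;-1 0 0 0 0 0 0;-1 0 0 0 0 0 0;-1 0 0 0 0 0 0;-1 0 0 0 0 0 0;-1 0 0 0 0 0 0;-1 0 0 0 0 0 0;-1 0 0 0 0 0 0;-1 0 0 -2 0 0 0;-1 0 0 -4 0 0 0;-1 0 0 -4 0 0 0;-1 0 0 -2 0 0 0' 15
python3 - <<'E'
from h import *
goto(.465,-.3425,.15,90)
E
```

```text
time_s: 28.05
position: [0.4308, 0.0396, 0.1521]
tcp_rot: [0.002, 0.001, 1.0, 0.0]
force: [0.4, -0.3, 0.5]
width: 0.297
grasp_force: 15.0
t=28.1 pos [0.431 0.04  0.152] th 89.9 tilt [0.004 0.   ] q6 -90 | shift cm [ -3.47 -38.21   0.22] turn_z -0.1
```

```bash
python3 -m creep '-1 0 -3 0 0 0 0;-1 0 -3.91 0 0 0 0;-1 0 -3.91 0 0 0 0;-1 0 -3.91 0 0 0 0;-1 0 -3.91 0 0 0 0;-1 0 -3.91 0 0 0 0;-1 -0.87 -3.91 0 0 0 0;-1 -0.87 -3.91 0 0 0 0;-1 -0.87 -3.91 0 0 0 0;-1 -0.87 -3.91 0 0 0 0;-1 0 0 0 0 0 0;-1 0 0 0 0 0 0;-1 0 0 0 0 0 0'
python3 - <<'E'
from h import *
P=bott("wrist","glue_bottle_mid",.465,-.3425,[(.12,.145),(.15,.175),(.178,.2)])
rects("wrist","bottle_insert",P,.022,.026)
goto(.465,-.3423,.0315,90)
E
```

```text
time_s: 29.13
position: [0.4638, -0.3418, 0.1475]
tcp_rot: [-0.0, 0.001, 1.0, 0.0]
force: [0.3, 0.5, -0.6]
width: 0.299
grasp_force: 15.0
top 0.1869
0.12 324 [[0.4485, -0.3557, 0.12], [0.4601, -0.3275, 0.145]]
0.15 1270 [[0.4485, -0.3551, 0.1501], [0.4739, -0.327, 0.175]]
0.178 760 [[0.4547, -0.3493, 0.178], [0.4713, -0.3324, 0.1877]]
wrist bottle_insert conf 0.93 px 225 176 c [ 463.9 -390.1] s [ 81.4 155.4] long_ang 89.3 z 0.022..0.024
t=29.3 pos [ 0.464 -0.341  0.148] th 90.0 tilt [ 0. -0.] q6 -130 | shift cm [-0.08 -0.09 11.68] turn_z -0.0
```

```bash
python3 -m creep '-1 -0.15 -0.13 2.5 0 0 0;-1 0 0 3 0 0 0;-1 0 0 2.5 0 0 0;-1 0 0 2 0 0 0;-1 0 0 1.2 0 0 0;-1 0 0 0.3 0 0 0;-1 0 0 0 0 0 0;-0.05 0 0 0 0 0 0;-0.05 0 0 0 0 0 0;-0.05 0 0 0 0 0 0;-0.05 0 0 0 0 0 0;-0.05 0 0 0 0 0 0;-0.05 0 0 -2 0 0 0;-0.05 0 0 -4 0 0 0;-0.05 0 0 -4 0 0 0;-0.05 0 0 -4 0 0 0;-0.05 0 0 -3 0 0 0;-0.05 0 0 0 0 0 0;-0.05 0 0 0 0 0 0'
python3 - <<'E'
from h import *
P=bott("wrist","glue_bottle_mid",.465,-.3425,[(.025,.055),(.058,.08)])
rects("wrist","memory_stick_mid",P,.003,.03)
goto(.41,-.2255,.004,-66)
E
```

```text
time_s: 30.87
position: [0.466, -0.344, 0.2045]
tcp_rot: [0.001, 0.001, 1.0, -0.001]
force: [0.2, 0.5, -1.5]
width: 0.474
grasp_force: 0.0
top 0.0721
0.025 112 [[0.4507, -0.3563, 0.0253], [0.4781, -0.3277, 0.0549]]
0.058 253 [[0.4533, -0.3548, 0.058], [0.4766, -0.3309, 0.0724]]
wrist memory_stick_mid conf 0.96 px 368 195 c [ 500.2 -188.3] s [17.5 52.1] long_ang -27.3 z 0.005..0.009
wrist memory_stick_mid conf 0.87 px 345 130 c [ 410.6 -225.6] s [16.7 52.1] long_ang 22.1 z 0.005..0.009
wrist memory_stick_mid conf 0.72 px 283 70 c [ 335.6 -309.9] s [17.2 51.8] long_ang 56.0 z 0.005..0.009
t=31.0 pos [ 0.465 -0.343  0.201] th 89.9 tilt [-0.002  0.002] q6 -130 | shift cm [ 5.49 11.75 19.77] turn_z -24.1
```

The glue bottle is seated (top at 0.072 m). Next is the black stick, measured at (0.411, −0.226) with its long axis at 22°.

```bash
python3 -m creep '-0.05 1.84 3.91 0 0 0 0;-0.05 1.84 3.91 0 0 0 0;-0.05 1.84 3.91 0 0 0 0;-0.05 0 0 0 0 0 -5.5;-0.05 0 0 0 0 0 -5.5;-0.05 0 0 0 0 0 -5.5;-0.05 0 0 0 0 0 -5.5;-0.05 0 0 4 0 0 0;-0.05 0 0 4 0 0 0;-0.05 0 0 0 0 0 0;-0.05 0 0 0 0 0 0'
python3 - <<'E'
from h import *
p,P=cloud("wrist"); cv2.imwrite("pics/w6.png",p[:,:,::-1])
rects("wrist","memory_stick_mid",P,.004,.03)
goto(.4106,-.2256,.003,-68)
E
```

```text
time_s: 31.93
position: [0.4116, -0.2299, 0.1218]
tcp_rot: [-0.002, -0.19, 0.982, 0.002]
force: [-0.5, 0.4, 1.4]
width: 0.473
grasp_force: 0.0
wrist memory_stick_mid conf 0.82 px 261 185 c [ 410.  -225.3] s [16.2 51.4] long_ang 22.4 z 0.006..0.009
wrist memory_stick_mid conf 0.76 px 209 88 c [ 335.3 -309.6] s [16.8 51.7] long_ang 55.6 z 0.005..0.009
wrist memory_stick_mid conf 0.63 px 263 265 c [ 499.1 -187.6] s [16.9 50.7] long_ang -27.5 z 0.005..0.009
t=32.0 pos [ 0.413 -0.231  0.125] th 111.9 tilt [ 0.001 -0.001] q6 -146 | shift cm [ 0.05  0.61 12.16] turn_z -0.1
```

View pics/w6.png

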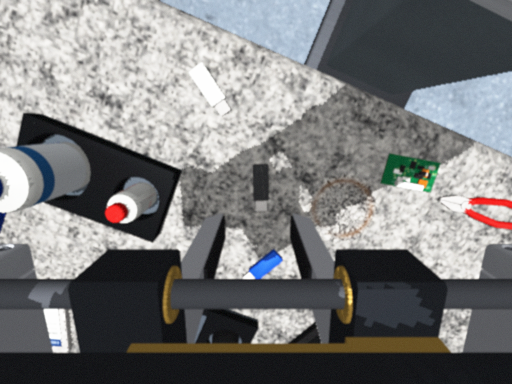

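The black stick is at (261,186) between the open jaws, but joint 6 is at its limit. I turn a half turn back for the same grasp.

```bash
python3 -m creep '-0.05 0 0 0 0 0 7;-0.05 0 0 0 0 0 7;-0.05 0 0 0 0 0 7;-0.05 0 0 0 0 0 7;-0.05 0 0 0 0 0 7;-0.05 0 0 0 0 0 7;-0.05 0 0 0 0 0 7;-0.05 0 0 0 0 0 7;-0.05 0 0 0 0 0 7;-0.05 0 0 0 0 0 7;-0.05 0 0 0 0 0 7;-0.05 0 0 0 0 0 7;-0.05 0 0 0 0 0 7;-0.05 0 0 0 0 0 7;-0.05 0 0 0 0 0 7;-0.05 0 0 0 0 0 7;-0.05 0 0 0 0 0 7;-0.05 0 0 0 0 0 7;-0.05 0 0 0 0 0 7;-0.05 0 0 0 0 0 7'
python3 -m creep '-0.05 0 0 0 0 0 7;-0.05 0 0 0 0 0 7;-0.05 0 0 0 0 0 7;-0.05 0 0 0 0 0 7;-0.05 0 0 0 0 0 7;-0.05 0 0 0 0 0 4.8;-0.05 0 0 0 0 0 0;-0.05 0 0 0 0 0 0'
python3 - <<'E'
from h import *
p,P=cloud("wrist")
rects("wrist","memory_stick_mid",P,.004,.03)
goto(.4103,-.2255,.003,-67.8)
print(ctrl.state()["qpos"])
E
```

```text
time_s: 33.7
position: [0.4134, -0.2311, 0.1253]
tcp_rot: [0.002, 0.859, 0.512, 0.001]
force: [0.3, 0.3, 0.1]
width: 0.475
grasp_force: 0.0
time_s: 34.37
position: [0.4132, -0.231, 0.1245]
tcp_rot: [0.001, 0.981, 0.193, 0.001]
force: [0.4, 1.3, -0.8]
width: 0.474
grasp_force: 0.0
wrist memory_stick_mid conf 0.90 px 251 188 c [ 410.3 -225.6] s [16.8 50.7] long_ang 22.3 z 0.005..0.009
wrist memory_stick_mid conf 0.83 px 250 94 c [ 499.8 -188.3] s [16.9 52. ] long_ang -27.2 z 0.005..0.009
wrist memory_stick_mid conf 0.78 px 289 263 c [ 338.9 -303.5] s [16.2 37.9] long_ang 46.5 z 0.005..0.009
t=34.5 pos [ 0.413 -0.231  0.124] th -67.7 tilt [ 0.001 -0.001] q6 34 | shift cm [-0.05 -0.6  12.09] turn_z 0.1
[-5.87042801e-01  2.18192885e-01  1.82712669e+00 -2.06327303e-05
  1.09487605e+00  5.94934185e-01]
```

```bash
python3 -m creep '-0.2 -0.05 -0.6 4 0 0 0;-0.2 0 0 4 0 0 0;-0.2 0 0 3 0 0 0;-0.2 0 0 1 0 0 0;-0.2 0 0 0 0 0 0;-1 0 0 0 0 0 0;-1 0 0 0 0 0 0;-1 0 0 0 0 0 0;-1 0 0 0 0 0 0;-1 0 0 0 0 0 0;-1 0 0 0 0 0 0;-1 0 0 0 0 0 0;-1 0 0 -2 0 0 0;-1 0 0 -4 0 0 0;-1 0 0 -4 0 0 0;-1 0 0 -4 0 0 0;-1 0 0 -4 0 0 0;-1 0 0 0 0 0 0' 15
python3 - <<'E'
from h import *
goto(.38,-.1,.2,90)
p,P=cloud("wrist"); rects("wrist","memory_stick_mid",P,.03,.3)
E
```

```text
time_s: 35.97
position: [0.412, -0.2265, 0.1904]
tcp_rot: [0.004, 0.981, 0.192, 0.004]
force: [-0.2, -0.4, 1.0]
width: 0.177
grasp_force: 15.0
t=36.0 pos [ 0.412 -0.227  0.19 ] th -67.9 tilt [ 0.009 -0.006] q6 35 | shift cm [  1.81 -12.91  -1.07] turn_z 22.1
wrist memory_stick_mid conf 0.56 px 257 227 c [ 411.8 -225.7] s [16.8 52.3] long_ang 21.6 z 0.192..0.195
```

```bash
python3 -m creep '-1 1.38 -3.71 0 0 0 0;-1 1.38 -3.71 0 0 0 0;-1 1.38 -3.71 0 0 0 0;-1 1.38 -3.71 0 0 0 0;-1 1.38 -3.71 0 0 0 0;-1 1.38 -3.71 0 0 0 0;-1 1.38 -3.71 0 0 0 0;-1 1.38 -3.71 0 0 0 0;-1 1.38 -3.71 0 0 0 0;-1 1.38 -3.71 0 0 0 0;-1 1.38 -3.71 0 0 0 0;-1 0 0 0 0 0 -6.8;-1 0 0 0 0 0 -6.8;-1 0 0 0 0 0 -6.8;-1 0 0 0 0 0 -6.8;-1 0 0 0 0 0 -6.8;-1 0 0 0 0 0 -6.8;-1 0 0 0 0 0 -6.8;-1 0 0 0 0 0 -6.8'
python3 -m creep '-1 0 0 0 0 0 -6.8;-1 0 0 0 0 0 -6.8;-1 0 0 0 0 0 -6.8;-1 0 0 0 0 0 -6.8;-1 0 0 0 0 0 -6.8;-1 0 0 0 0 0 -6.8;-1 0 0 0 0 0 -6.8;-1 0 0 0 0 0 -6.8;-1 0 0 0 0 0 -6.8;-1 0 0 0 0 0 -6.8;-1 0 0 0 0 0 -6.8;-1 0 0 0 0 0 -6.8;-1 0 0 0 0 0 -6.8;-1 0 0 0 0 0 -6.8;-1 0 0 0 0 0 -6.8;-1 0 0 0 0 0 -6.8;-1 0 0 0 0 0 0'
python3 - <<'E'
from h import *
goto(.552,.2087,.1,95.6)
E
```

```text
time_s: 37.65
position: [0.3962, 0.2098, 0.1812]
tcp_rot: [-0.0, 0.783, 0.622, -0.001]
force: [0.3, 1.0, -0.3]
width: 0.172
grasp_force: 15.0
time_s: 39.07
position: [0.3962, 0.2098, 0.1814]
tcp_rot: [-0.001, -0.049, 0.999, -0.0]
force: [0.8, -0.6, 0.2]
width: 0.176
grasp_force: 15.0
t=39.1 pos [0.396 0.21  0.181] th 95.6 tilt [-0.003 -0.001] q6 -72 | shift cm [-15.51  -1.63   8.1 ] turn_z 0.0
```

```bash
python3 -m creep '-1 -3.88 -0.4 0 0 0 0;-1 -3.88 -0.4 0 0 0 0;-1 -3.88 -0.4 0 0 0 0;-1 -3.88 -0.4 0 0 0 0;-1 0 0 2 0 0 0;-1 0 0 0 0 0 0;-1 0 0 0 0 0 0'
python3 - <<'E'
from h import *
p,P=cloud("wrist"); cv2.imwrite("pics/w7.png",p[:,:,::-1])
rects("wrist","memory_stick_mid",P,.03,.3); rects("wrist","tool_insert",P,.012,.018); rects("wrist","screwdriver_mid",P,.0,.03)
for n in ["wrist","side","scene"]:
    if n!="wrist": p,P=cloud(n)
    g=P.reshape(-1,3); g=g[np.isfinite(g).all(1)]
    a=g[(g[:,2]>.08)&(g[:,2]<.19)&(g[:,0]>.47)&(g[:,0]<.62)&(g[:,1]>0)&(g[:,1]<.14)]; print(n,"station ymax",np.percentile(a[:,1],[95,99,100]) if len(a) else 0)
goto(.552,.2087,.008,95.6)
E
```

```text
time_s: 39.65
position: [0.5516, 0.2082, 0.1609]
tcp_rot: [-0.002, -0.045, 0.999, -0.001]
force: [-0.8, -0.1, 0.2]
width: 0.177
grasp_force: 15.0
wrist memory_stick_mid conf 0.56 px 257 226 c [550.1 208.8] s [16.9 52. ] long_ang 4.3 z 0.162..0.166
wrist tool_insert conf 0.63 px 280 170 c [556.8 235.5] s [103.7 161.6] long_ang 5.8 z 0.014..0.016
wrist screwdriver_mid conf 0.62 px 302 171 c [556.3 265.8] s [ 18.8 135.8] long_ang 7.4 z 0.011..0.020
wrist station ymax [0.08010221 0.08515576 0.08714957]
side station ymax [0.0655897  0.07418389 0.08197225]
scene station ymax [0.08268152 0.08655739 0.08832383]
t=40.0 pos [0.553 0.209 0.164] th 95.3 tilt [0.001 0.   ] q6 -78 | shift cm [ 0.08 -0.   15.59] turn_z -0.3
```

View pics/w7.png

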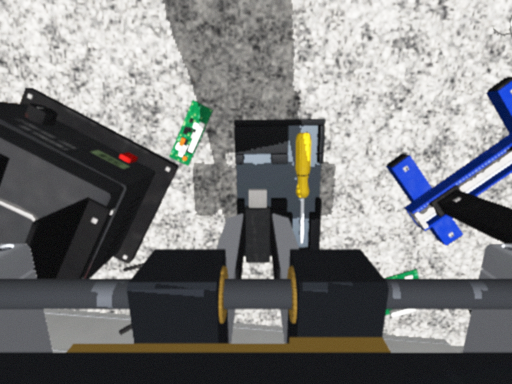

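The stick is over its pocket, the screwdriver lies in its cut-out, and the body clears the station. I lower the stick and release it.

```bash
python3 -m creep '-1 0 0 4 0 0 0;-1 0 0 4 0 0 0;-1 0 0 4 0 0 0;-1 0 0 2 0 0 0;-1 0 0 1 0 0 0;-1 0 0 0.6 0 0 0;-1 0 0 0 0 0 0;-0.3 0 0 0 0 0 0;-0.3 0 0 0 0 0 0;-0.3 0 0 0 0 0 0;-0.3 0 0 0 0 0 0;-0.3 0 0 0 0 0 0;-0.3 0 0 -2 0 0 0;-0.3 0 0 -4 0 0 0;-0.3 0 0 -4 0 0 0;-0.3 0 0 -4 0 0 0;-0.3 0 0 -4 0 0 0;-0.3 1 0 0 0 0 0;-0.3 0 0 0 0 0 0;-0.3 0 0 0 0 0 0'
python3 - <<'E'
from h import *
p,P=cloud("wrist"); cv2.imwrite("pics/w8.png",cv2.resize(p[80:300,130:400],None,fx=2.5,fy=2.5)[:,:,::-1])
rects("wrist","memory_stick_mid",P,.0,.3); rects("wrist","tool_insert",P,.012,.018); rects("wrist","screwdriver_mid",P,.0,.03)
for t in ["memory_stick_mid","screwdriver_mid","screwdriver_tip"]:print(t,[(np.round(r["at"],3).tolist(),round(r["conf"],2)) for r in models.pinpoint("wrist",t)])
p,P=cloud("side"); cv2.imwrite("pics/s8.png",cv2.resize(p[140:,150:450],None,fx=2.4,fy=2.4)[:,:,::-1])
for t in ["rinse_bottle_mid","glue_bottle_mid","bit_box_mid"]:print(t,[(np.round(r["at"],3).tolist(),round(r["conf"],2)) for r in models.pinpoint("side",t)])
print(ctrl.state()["force"])
E
```

```text
time_s: 41.62
position: [0.5427, 0.2075, 0.1868]
tcp_rot: [-0.0, -0.046, 0.999, -0.0]
force: [0.2, -0.0, -1.1]
width: 0.349
grasp_force: 0.0
wrist memory_stick_mid conf 0.95 px 257 183 c [551.3 210. ] s [15.9 50.8] long_ang 5.2 z 0.009..0.013
wrist tool_insert conf 0.59 px 273 183 c [560.9 236. ] s [104.1 169.8] long_ang 5.8 z 0.014..0.016
wrist tool_insert conf 0.48 px 299 170 c [539.7 262.8] s [ 17.  102.2] long_ang 7.1 z 0.012..0.018
memory_stick_mid [([0.551, 0.21, 0.013], 0.57)]
screwdriver_mid [([0.547, 0.264, 0.014], 0.85)]
screwdriver_tip []
rinse_bottle_mid [([0.469, -0.429, 0.06], 0.55)]
glue_bottle_mid [([0.466, -0.343, 0.038], 0.63)]
bit_box_mid [([0.604, -0.279, 0.015], 0.9)]
[ 0.8473685  -0.26855142 -0.15692327]
```

View pics/w8.png

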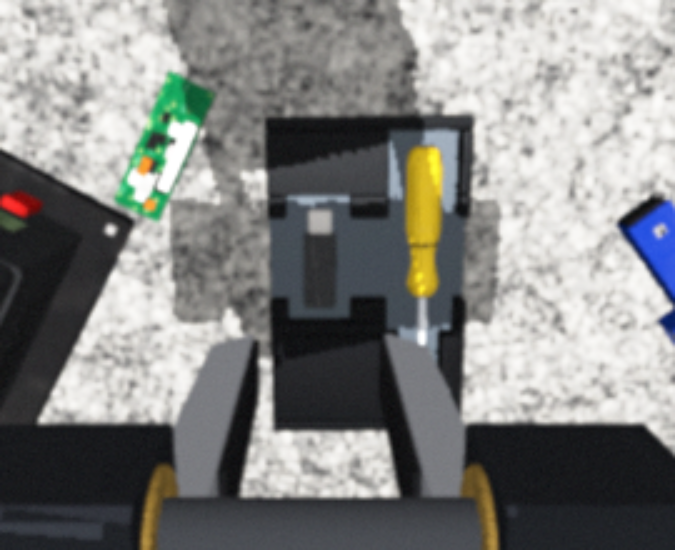

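View pics/s8.png

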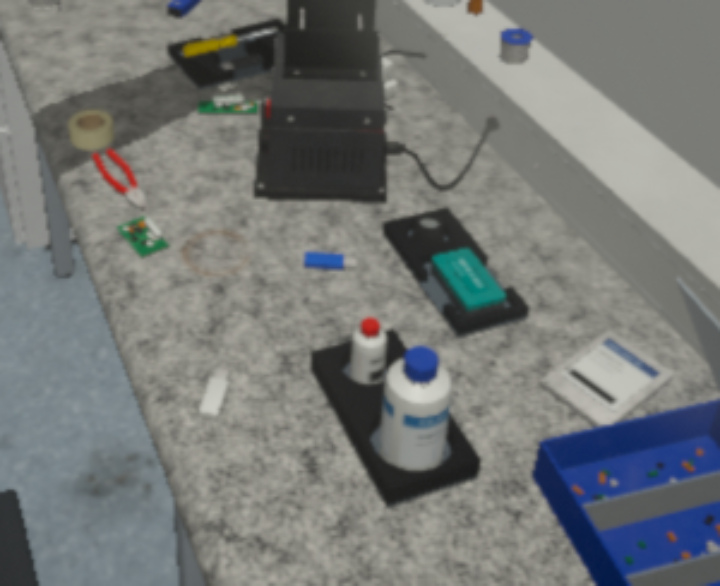

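All five items are in their cut-outs: stick at (320,257) and screwdriver at (423,220) in the wrist crop, box at (469,278) and bottles upright at (369,350) and (417,410) in the side crop. The gripper is clear of everything, so I hand in.

```bash
python3 -c "
from station import ctrl
print(ctrl.job_done())"
```

```text
the job is handed in; nothing more can be done
None
```

I put all five items into their cut-outs and handed the job in at about 42 s; the final pictures showed each one seated, both bottles upright and the gripper clear, but no verdict came back.

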